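# Snap the missing retaining clip onto the chute-latch pivot pin

## Robot

A 6-joint arm with a two-finger parallel gripper is mounted at the origin on the work surface. World frame = base frame: x ahead of the robot, y to its left, z up, the work surface at z = 0. Lengths are in m, angles in rad, forces in N, time in s.
With the tool pointing down it reaches from about 0.225 to 0.875 m from the base axis. Payload 3.4 kg.
Tool frame: the origin (TCP) lies between the finger pads; the fingertips stand 19 mm ahead of it and the grasp point (between the pads) is the TCP; z points along the fingers, y is the line along which they close (so a half turn about z gives the same grasp; the last joint's range is limited). The gripper opens to 85 mm and grips with 20 to 120 N. Pads are 22 mm wide; open, the fingers measure 114 mm over their backs; the gripper's body (76 mm by 85 mm) begins 54 mm behind the grasp point. The pads swing forward as they close: fully open they stand 13 mm farther back than shut.
Start: joints at [1.06, 0.276, 1.505, -0, 1.361, -0.121], TCP at [0.219, 0.532, 0.25] pointing down, gripper open.
Joint ranges: [-2.89, 2.89], [-0.75, 2.08], [0.22, 2.7], [-1.18, 4.32], [0.11, 2.71], [-2.7, 2.7]. Speed limits (rad/s): [2.57, 2.57, 3.14, 3.14, 3.14, 3.14].

## Interface

Orientations are given as a unit quaternion [w, x, y, z].
In Python, from rig import get_state, imaging, ticket gives the robot as it stands. The module is installed in compiled form; this text tells all that it offers.
- The arm moves only by the shell command python3 -m inch 'ROWS' [FORCE]. ROWS is JSON, a list of rows, each an object with "claw": the opening, from -1 (shut) to 1 (fully open); "travel": the shift along the world's x, y, z in units of 200 mm (1.0 is 200 mm), a list of three; "turn": the turn about the world's z in units of 180 degrees (1.0 is 180 degrees). A call has 1 to 5 rows; each row is the pose to reach, as a shift and turn from the pose commanded when the call began, turning the shorter way round; what a row does not reach only later rows make up. A row lasts 1/10 s, in which the tool goes at most 50 mm and 8.59 degrees, less where a joint would pass 70% of its speed; a pose out of reach is approached as far as the arm can. A call with a number of a shift or a turn outside -1 to 1 is refused whole. A call with a gripper value outside its range is refused whole. The fingers move at their own pace and stop on an object; FORCE is the grip in N (left out, the last holds). Time passes only in rows, so rows that repeat a pose let the fingers close. It gives the time, the measured TCP pose, the force, the opening and the grip force at its end, in the units of the state.
- get_state(): the state, without advancing time (a new reading comes with each control period).
- imaging.get_image(name): name is "side" or "top" or "wrist"; returns the picture (420x560x3 uint8, red, green, blue); there is no depth.
- imaging.camera_params(name): a dict with "camera_matrix" (3x3 intrinsics, pixels), "cam_to_world" (4x4, takes a point from camera to world coordinates); the wrist camera has in their place "T_tool_cam" (4x4, takes a point from camera to tool coordinates, whose origin is the TCP and whose axes are the flange's). Camera axes: x right, y down, z forward; pixel columns grow to the right and rows downward; lengths in m; the calibration is good to about 2 mm. A picture is of the moment at which its call begins: read the wrist's pose just before it. camera_params takes no time and is no camera call.
- ticket.sign_off(): hands the job in; it is judged then, once.
The state is a dict: "clock": time; "qpos": joint angles; "qd": joint speeds; "effort": joint torques, N m; "position": TCP position; "ee_rot": TCP orientation; "contact_force": force on the tool from outside, world axes, zero at the start; "moment": the same for the moment, N m; "width": finger opening in m; "gripper_force": force on a finger pad.
Only numpy, scipy, OpenCV 4.12 (cv2) and the standard library are available. Lean on these libraries where they do the work, as an engineer would, in place of code of your own. Each camera call takes 0.05 s, during which the arm holds its last target. There are 200 camera calls.

## Task

The cattle-chute latch bracket on the bench has two pivot pins, but only one of them is wearing its spring clip. Push the loose clip along the plate, open mouth first, onto the groove of the bare pin until it snaps fully home lying flat; leave the fitted clip on its pin and do not disturb the other things on the bench.

Things in the scene. Friction and masses are not known exactly. Their poses are not given: they have to be found in the camera images.
- bracket: Fixed: timber block under a smooth steel plate 220 mm (its x) by 270 mm (its y), plate top 30 mm above the bench; two grey link bars 28 mm wide run on 100 mm beyond the +x edge, flush with the plate. Origin: centre of the underside. Its +x points away from the robot within 0.3 rad.
- pin_left (a point): Axis of the upright pin at 45 mm to +x, 65 mm to +y of the bracket's centre; the point is 6 mm above the plate, axes as the bracket's. Groove: a neck 22 mm in diameter from the plate to 16 mm above it, under a head 31 mm in diameter whose top is 29 mm above the plate. A clip cannot pass over the head, only slide in sideways under it.
- pin_right (a point): The same point of the identical pin on the bracket's -y side (130 mm from the other pin).
- clip_1_pocket (a point): Plain steel U-shaped spring clip, 12 mm tall, flat on the plate. Point: centre of its pocket, 6 mm above its underside; +x out of the open mouth, z up. Pocket 23.4 mm wide between straight jaws; 9 mm ahead of the point rounded lips leave a 17.2 mm gap, then flare to about 36 mm inside, 44 mm outside, at the jaw tips 21 mm ahead.
- clip_1_tail (a point): Centre of clip 1's tail, 31.7 mm behind its pocket point, same axes. The tail is 12 mm wide, 12 mm tall, 31 mm long, straight back from the middle of a flat cross-plate 5 mm thick and 56 mm wide, whose rear face is 16.7 mm behind the pocket point; the tail ends 47 mm behind it.
- clip_2_pocket (a point): Second clip, identical, same point and axes. Jaws are sprung: lips meet the neck with this point 17 mm short of the pin's axis; pushing on takes roughly 7 to 10 N until about 9 mm short, then it snaps on. Home: this point on the pin's axis within 1 mm. A clip weighs about 85 g, friction on the plate about 0.3.
- clip_2_tail (a point): Centre of clip 2's tail, as for clip 1. At the start either clip is the fitted one, on either pin; the other lies flat on the plate with its pocket 70 to 105 mm to the bracket's -x of the bare pin and up to 15 mm off its line, mouth towards +x of the bracket within 0.3 rad.
- jar: Bystander: closed amber jar, 68 mm in diameter, 85 mm tall, on the bench to the left. Origin: centre of its underside.
- can: Bystander: grey can, 66 mm in diameter, 110 mm tall, on the bench to the right. Origin: centre of its underside.
- wrench: Bystander: wrench lying on the bench to the right.
There are look-alikes about, which are no part of the job. Leave any green or orange look-alike of the part that bears clip_1_pocket alone. Leave any green look-alike of the part that bears clip_2_pocket alone.

How it is judged:
At the end, for the whole second after the job is handed in: Each of the two pins carries one clip: pocket centre within 4 mm of the pin's axis, in the groove (from 3 mm below to 5 mm above its resting height), tilted less than 0.12 rad ((((horizontal distance between clip_1_pocket and pin_left below 0.004 m and z of clip_1_pocket in the frame of pin_left between -0.003 and 0.005 m and angle between clip_1_pocket's own z axis and vertical below 0.12 rad) and (horizontal distance between clip_2_pocket and pin_right below 0.004 m and z of clip_2_pocket in the frame of pin_right between -0.003 and 0.005 m and angle between clip_2_pocket's own z axis and vertical below 0.12 rad)) or ((horizontal distance between clip_2_pocket and pin_left below 0.004 m and z of clip_2_pocket in the frame of pin_left between -0.003 and 0.005 m and angle between clip_2_pocket's own z axis and vertical below 0.12 rad) and (horizontal distance between clip_1_pocket and pin_right below 0.004 m and z of clip_1_pocket in the frame of pin_right between -0.003 and 0.005 m and angle between clip_1_pocket's own z axis and vertical below 0.12 rad)))); the robot touches nothing.
It fails at once if the clip that was already fitted is pulled off its pin (horizontal distance between each of clip_1_pocket, clip_2_pocket and pin_left above 0.02 m and horizontal distance between each of clip_1_pocket, clip_2_pocket and pin_right above 0.02 m).
It fails at once if the jar, can or wrench is moved more than 30 mm (distance of any of jar, can, wrench from where it was at the start of the episode above 0.03 m).
It also fails if it takes over 35 s, if anything falls off the work surface, if the arm or the gripper's body presses on something with over 40 N, if the wrist force passes 120 N, or if a joint passes its speed limit or range.

## Working session

There is one attempt and no reset: what is moved stays moved. The work goes in short steps, Python scripts to look and compute and a shell command to move; the robot and the scene stay as the last step left them, time stands still between calls to the robot, and variables do not carry over. Pictures are saved under pics/ and viewed, at most 10 in all, crops included, and the job is handed in when it is done.

```bash
mkdir -p pics
python3 - <<'E'
from rig import get_state, imaging, ticket
import cv2, numpy as np
s=get_state(); print(s)
for n in ("top","side"):
    im=imaging.get_image(n); cv2.imwrite(f"pics/{n}0.png",im[:,:,::-1]); p=imaging.camera_params(n)
    print(n,{k:np.round(v,4).tolist() for k,v in p.items()})
print(imaging.camera_params("wrist"))
E
```

```text
{'clock': 0.0, 'qpos': array([ 1.05999232e+00,  2.76587020e-01,  1.50609910e+00,  1.81029006e-05,
        1.36067562e+00, -1.21027349e-01]), 'qd': array([-6.34809398e-05,  2.77891019e-04,  1.12082572e-04, -1.76793094e-03,
       -2.73364697e-04, -1.46044556e-04]), 'effort': array([-3.19619157e-04, -4.16772008e+01, -2.45813781e+01, -2.59153276e-04,
        1.07662805e-02,  2.06203464e-05]), 'position': array([0.2182723 , 0.53145349, 0.24945777]), 'ee_rot': array([-2.83229610e-04,  1.93658763e-01,  9.81068551e-01, -8.38022050e-04]), 'contact_force': array([-0.07917076,  0.21340279, -0.7252006 ]), 'moment': array([ 0.00973185, -0.02068964,  0.02846493]), 'gripper_force': 0.0, 'width': 0.08584828946158679}
top {'camera_matrix': [[406.209, 0.0, 277.6709], [0.0, 406.209, 209.6896], [0.0, 0.0, 1.0]], 'cam_to_world': [[-0.0108, -0.9834, 0.1812, 0.3672], [-0.9994, 0.0048, -0.0335, 0.0063], [0.0321, -0.1815, -0.9829, 0.9946], [0.0, 0.0, 0.0, 1.0]]}
side {'camera_matrix': [[415.3645, 0.0, 282.4748], [0.0, 415.3645, 207.2798], [0.0, 0.0, 1.0]], 'cam_to_world': [[0.7943, -0.284, 0.5371, 0.0781], [-0.607, -0.4064, 0.6829, -0.6283], [0.0243, -0.8685, -0.4951, 0.5227], [0.0, 0.0, 0.0, 1.0]]}
{'camera_matrix': array([[322.41793086,   0.        , 284.43570483],
       [  0.        , 322.41793086, 210.12487179],
       [  0.        ,   0.        ,   1.        ]]), 'T_tool_cam': array([[ 3.68904701e-04, -9.51104400e-01, -3.08869363e-01,
         7.70181756e-02],
       [ 9.99999928e-01,  3.76706998e-04,  3.43737265e-05,
         5.02210782e-04],
       [ 8.36602480e-05, -3.08869354e-01,  9.51104471e-01,
        -1.22893787e-01],
       [ 0.00000000e+00,  0.00000000e+00,  0.00000000e+00,
         1.00000000e+00]])}
```

View pics/top0.png

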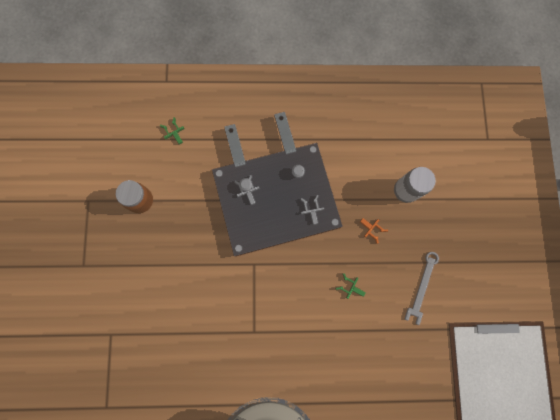

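View pics/side0.png

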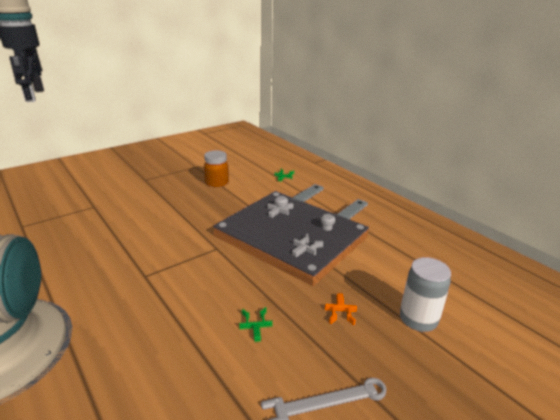

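The top view shows the loose clip at about (312,210) and the bare right pin at (298,171). The fitted clip is on the left pin at about (247,187). Next I'll enlarge the bracket area to measure it.

Run:
```python
import cv2
im=cv2.imread("pics/top0.png")[135:260,205:350]
im=cv2.convertScaleAbs(cv2.resize(im,None,fx=4.8,fy=4.8,interpolation=cv2.INTER_CUBIC),alpha=1.6)
cv2.imwrite("pics/topc.png",im); print(im.shape)
```

```text
(600, 696, 3)
```

View pics/topc.png

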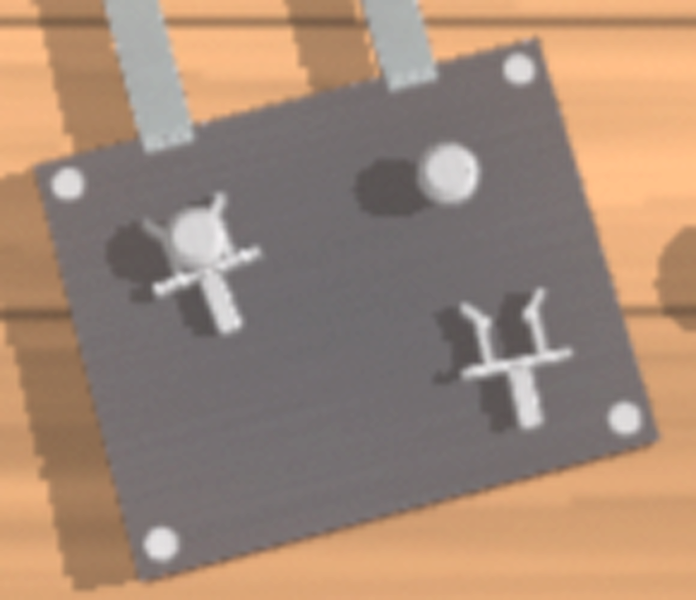

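The crop shows, in crop pixels:
- Plate corners: (37,165), (538,40), (658,437) and (140,580).
- Bare pin head: (449,173).
- Loose clip: tail end (532,428), cross-plate ends (464,374) and (572,352), jaw tips (463,306) and (542,291).

```bash
cat > h.py <<'E'
import numpy as np
from rig import imaging
def ray(name,uv,z,Twc=None):
    p=imaging.camera_params(name); K=p["camera_matrix"]; T=p["cam_to_world"] if Twc is None else Twc
    d=T[:3,:3]@np.linalg.solve(K,[uv[0],uv[1],1.]); o=T[:3,3]
    return o+d*(z-o[2])/d[2]
E
python3 - <<'E'
import numpy as np
from h import ray
c=lambda u,v:(205+(u+.5)/4.8-.5,135+(v+.5)/4.8-.5)
P=lambda u,v,z:ray("top",c(u,v),z)[:2]
TL,TR,BR,BL=[P(*q,.03) for q in((37,165),(538,40),(658,437),(140,580))]
f=lambda n,v:print(n,np.round(v,4))
f("sizes",[np.linalg.norm(TL-TR),np.linalg.norm(BL-BR),np.linalg.norm(TL-BL),np.linalg.norm(TR-BR)])
ctr=(TL+TR+BR+BL)/4; ex=(TL+TR-BL-BR); ey=(TL+BL-TR-BR); a1=np.arctan2(ex[1],ex[0]); a2=np.arctan2(-ey[0],ey[1])
f("ctr",ctr); f("yaw",[a1,a2]); a=(a1+a2)/2
R=np.array([[np.cos(a),-np.sin(a)],[np.sin(a),np.cos(a)]])
f("pinL model/head",[ctr+R@[.045,.065],P(199,238,.059)])
f("pinR model/head",[ctr+R@[.045,-.065],P(449,173,.059)])
te,c1,c2,j1,j2=[P(*q,.042) for q in((532,428),(464,374),(572,352),(463,306),(542,291))]
f("cross len, jaw span",[np.linalg.norm(c1-c2),np.linalg.norm(j1-j2)])
x=(j1+j2)/2-te; f("length(68)",np.linalg.norm(x)); x/=np.linalg.norm(x)
f("clip yaw axis/cross",[np.arctan2(x[1],x[0]),np.arctan2(*((c1-c2)*[-1,1]))])
f("pocket est",[te+.047*x,(c1+c2)/2+.0142*x,(j1+j2)/2-.021*x])
f("tail end",te)
E
```

```text
sizes [0.267  0.2679 0.2182 0.2161]
ctr [ 0.5757 -0.024 ]
yaw [0.2532 0.2578]
pinL model/head [[0.6028 0.0503]
 [0.6015 0.0485]]
pinR model/head [[ 0.6356 -0.0755]
 [ 0.6344 -0.0756]]
cross len, jaw span [0.0554 0.0406]
length(68) 0.067
clip yaw axis/cross [0.1953 0.1977]
pocket est [[ 0.5545 -0.1065]
 [ 0.5551 -0.1069]
 [ 0.5535 -0.1067]]
tail end [ 0.5084 -0.1157]
```

```bash
R='{"claw":1,"travel":[0.475,-1,-0.1],"turn":0'; 
python3 -m inch '[{"claw":0.2,"travel":[0.1,-0.2,-0.02],"turn":0.04},{"claw":0.2,"travel":[0.2,-0.4,-0.04],"turn":0.08},{"claw":0.2,"travel":[0.3,-0.6,-0.06],"turn":0.12},{"claw":0.2,"travel":[0.4,-0.8,-0.08],"turn":0.16},{"claw":0.2,"travel":[0.475,-1,-0.1],"turn":0.187}]' 60
python3 -m inch '[{"claw":0.2,"travel":[0.1,-0.2,-0.03],"turn":0},{"claw":0.2,"travel":[0.2,-0.4,-0.06],"turn":0},{"claw":0.2,"travel":[0.3,-0.6,-0.1],"turn":0},{"claw":0.2,"travel":[0.4,-0.8,-0.13],"turn":0},{"claw":0.2,"travel":[0.475,-1,-0.15],"turn":0}]'
python3 -m inch '[{"claw":0.2,"travel":[0.1,-0.2,-0.03],"turn":0},{"claw":0.2,"travel":[0.2,-0.4,-0.06],"turn":0},{"claw":0.2,"travel":[0.3,-0.6,-0.1],"turn":0},{"claw":0.2,"travel":[0.4,-0.8,-0.13],"turn":0},{"claw":0.2,"travel":[0.475,-1,-0.15],"turn":0}]'
```

```text
clock: 0.6
position: [0.3141, 0.3302, 0.2299]
ee_rot: [0.0, -0.101, 0.995, -0.0]
contact_force: [0.5, -1.3, 0.5]
width: 0.0509
gripper_force: 0.0
clock: 1.1
position: [0.4091, 0.1301, 0.1998]
ee_rot: [-0.0, -0.099, 0.995, 0.0]
contact_force: [0.7, -0.6, -0.7]
width: 0.0511
gripper_force: 0.0
clock: 1.6
position: [0.5041, -0.07, 0.1695]
ee_rot: [-0.0, -0.098, 0.995, 0.0]
contact_force: [0.8, 0.5, 0.5]
width: 0.0509
gripper_force: 0.0
```

```bash
python3 -m inch '[{"claw":0.2,"travel":[0.05,-0.11,-0.1],"turn":0},{"claw":0.2,"travel":[0.095,-0.215,-0.2],"turn":0},{"claw":0.2,"travel":[0.095,-0.215,-0.2],"turn":0}]'
python3 - <<'E'
from rig import get_state, imaging
import cv2,numpy as np
s=get_state(); print(s["position"],s["ee_rot"],s["contact_force"])
np.save("w1.npy",np.r_[s["position"],s["ee_rot"]])
cv2.imwrite("pics/w1.png",imaging.get_image("wrist")[:,:,::-1])
E
```

```text
clock: 1.9
position: [0.5219, -0.1132, 0.1275]
ee_rot: [-0.002, -0.097, 0.995, 0.001]
contact_force: [-0.7, 0.2, -0.5]
width: 0.051
gripper_force: 0.0
[ 0.52193688 -0.11319916  0.12749145] [-2.13900245e-03 -9.72369032e-02  9.95258777e-01  6.13843236e-04] [-0.6535279   0.21442763 -0.5285325 ]
```

View pics/w1.png

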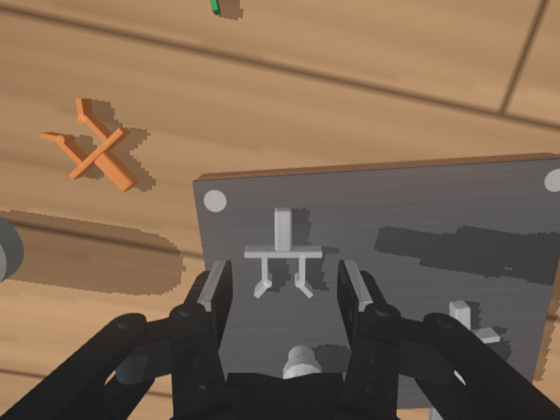

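The wrist view shows the tail end at (283,208), the cross-plate rear edge at row 247 with ends at (245,252) and (322,252), the jaw tips at (262,291) and (307,291), and the bare pin at about (300,360). I'll convert these to positions.

Run:
```python
import numpy as np
from h import ray
from rig import imaging
from scipy.spatial.transform import Rotation as Ro
w=np.load("w1.npy"); T=np.eye(4); T[:3,3]=w[:3]; T[:3,:3]=Ro.from_quat(w[[4,5,6,3]]).as_matrix()
T=T@imaging.camera_params("wrist")["T_tool_cam"]
P=lambda u,v,z=.042:ray("wrist",(u,v),z,T)[:2]
te,c1,c2,j1,j2=P(283,208),P(322,249.5),P(245,249.5),P(307,291),P(262,291)
f=lambda n,v:print(n,np.round(v,4))
f("cross,jaw",[np.linalg.norm(c1-c2),np.linalg.norm(j1-j2)])
c=(c1+c2)/2; x=(j1+j2)/2-te; f("len",np.linalg.norm(x)); x/=np.linalg.norm(x)
f("yaw",[np.arctan2(x[1],x[0]),np.arctan2(*((c1-c2)*[-1,1]))])
f("pocket",[te+.047*x,c+.0142*x,(j1+j2)/2-.021*x]); f("pin head",P(301,361,.059))
```

```text
cross,jaw [0.0545 0.0333]
len 0.0643
yaw [0.2111 0.1944]
pocket [[ 0.5571 -0.1071]
 [ 0.5552 -0.1077]
 [ 0.5535 -0.1079]]
pin head [ 0.6189 -0.0823]
```

```bash
python3 -m inch '[{"claw":0,"travel":[0,0,-0.18],"turn":0},{"claw":-0.1,"travel":[0,0,-0.34],"turn":0},{"claw":-0.1,"travel":[0,0,-0.34],"turn":0},{"claw":-0.1,"travel":[0,0,-0.34],"turn":0}]'
```

```text
clock: 2.35
position: [0.5225, -0.1103, 0.0631]
ee_rot: [-0.0, -0.099, 0.995, 0.0]
contact_force: [0.2, 0.6, 0.1]
width: 0.0385
gripper_force: 0.0
```

```bash
python3 -m inch '[{"claw":-0.1,"travel":[0.005,-0.014,-0.05],"turn":0},{"claw":-0.1,"travel":[0.005,-0.014,-0.05],"turn":0}]'
python3 -m inch '[{"claw":-1,"travel":[0,0,0],"turn":0},{"claw":-1,"travel":[0,0,0],"turn":0},{"claw":-1,"travel":[0,0,0],"turn":0},{"claw":-1,"travel":[0,0,0],"turn":0},{"claw":-1,"travel":[0,0,0],"turn":0}]' 60
```

```text
clock: 2.55
position: [0.5242, -0.1141, 0.053]
ee_rot: [0.001, -0.099, 0.995, -0.0]
contact_force: [0.3, -0.2, -0.5]
width: 0.0383
gripper_force: 0.0
clock: 3.05
position: [0.524, -0.1141, 0.0532]
ee_rot: [0.001, -0.099, 0.995, -0.0]
contact_force: [-0.5, 0.2, 5.2]
width: 0.01
gripper_force: 60.3
```

Run:
```python
from rig import imaging
import cv2,numpy as np
a=imaging.get_image("wrist")[150:330,190:400]; b=imaging.get_image("side")[170:290,230:370]
a=cv2.resize(a,(400,343),interpolation=cv2.INTER_CUBIC); b=cv2.resize(b,(400,343),interpolation=cv2.INTER_CUBIC)
cv2.imwrite("pics/g1.png",cv2.convertScaleAbs(np.hstack([a,b])[:,:,::-1],alpha=1.4))
```

```text
(no output)
```

View pics/g1.png

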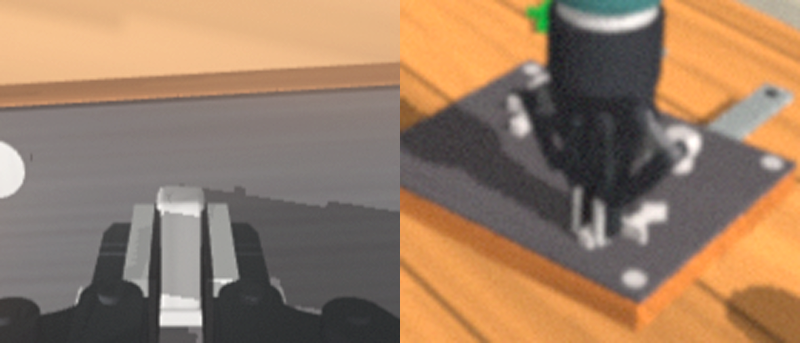

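The pads hold the tail squarely and the clip is flat. Next I'll align it about 40 mm short of the pin on the pin's line.

```bash
python3 -m inch '[{"claw":-1,"travel":[0.07,0.035,0],"turn":0.006},{"claw":-1,"travel":[0.14,0.07,0],"turn":0.013},{"claw":-1,"travel":[0.208,0.102,0],"turn":0.019},{"claw":-1,"travel":[0.208,0.102,0],"turn":0.019}]'
python3 - <<'E'
from rig import imaging
import cv2,numpy as np
a=imaging.get_image("top")[140:250,210:345]; b=imaging.get_image("side")[170:270,260:390]
a=cv2.resize(a,(400,326),interpolation=cv2.INTER_CUBIC); b=cv2.resize(b,(400,326),interpolation=cv2.INTER_CUBIC)
cv2.imwrite("pics/g2.png",cv2.convertScaleAbs(np.hstack([a,b])[:,:,::-1],alpha=1.5))
E
```

```text
clock: 3.55
position: [0.568, -0.0934, 0.0532]
ee_rot: [0.002, -0.129, 0.992, -0.001]
contact_force: [2.9, 0.6, 4.8]
width: 0.0097
gripper_force: 60.3
```

View pics/g2.png

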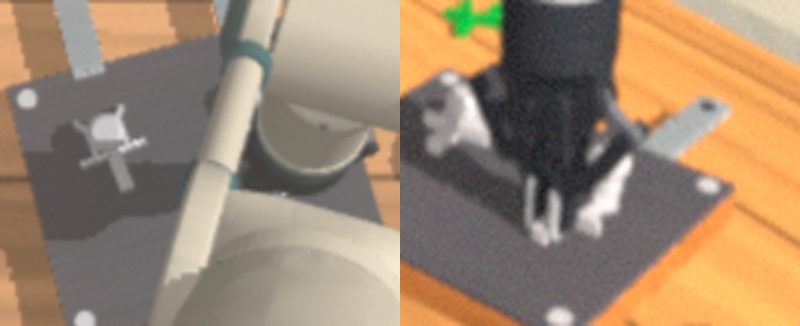

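The top view is blocked by the arm and the fitted clip is untouched. I'll advance along the line and watch the force.

```bash
python3 -m inch '[{"claw":-1,"travel":[0.03,0.008,0],"turn":0},{"claw":-1,"travel":[0.06,0.016,0],"turn":0},{"claw":-1,"travel":[0.097,0.025,0],"turn":0},{"claw":-1,"travel":[0.097,0.025,0],"turn":0},{"claw":-1,"travel":[0.097,0.025,0],"turn":0}]'
python3 -m inch '[{"claw":-1,"travel":[0.02,0.005,0],"turn":0},{"claw":-1,"travel":[0.029,0.008,0],"turn":0},{"claw":-1,"travel":[0.029,0.008,0],"turn":0}]'
```

```text
clock: 4.15
position: [0.5848, -0.0889, 0.0533]
ee_rot: [0.001, -0.128, 0.992, -0.0]
contact_force: [0.5, 0.7, 5.7]
width: 0.0097
gripper_force: 60.4
clock: 4.45
position: [0.5878, -0.0881, 0.0532]
ee_rot: [-0.002, -0.128, 0.992, -0.001]
contact_force: [-5.4, -3.1, 10.1]
width: 0.0098
gripper_force: 60.9
```

Lip contact came at the predicted place, about 17 mm short. I'll push on.

```bash
python3 -m inch '[{"claw":-1,"travel":[0.015,0.004,0],"turn":0},{"claw":-1,"travel":[0.03,0.007,0],"turn":0},{"claw":-1,"travel":[0.03,0.007,0],"turn":0}]'
python3 -m inch '[{"claw":-1,"travel":[0.015,0.003,0],"turn":0},{"claw":-1,"travel":[0.025,0.006,0],"turn":0},{"claw":-1,"travel":[0.025,0.006,0],"turn":0}]'
```

```text
clock: 4.75
position: [0.5918, -0.0872, 0.0532]
ee_rot: [-0.004, -0.129, 0.992, -0.001]
contact_force: [-8.9, -4.1, 13.1]
width: 0.01
gripper_force: 61.2
clock: 5.05
position: [0.5995, -0.0855, 0.0532]
ee_rot: [-0.001, -0.128, 0.992, -0.001]
contact_force: [-2.9, -2.2, 7.3]
width: 0.0099
gripper_force: 60.6
```

```bash
python3 -m inch '[{"claw":-1,"travel":[0.012,0.003,0],"turn":0},{"claw":-1,"travel":[0.02,0.005,0],"turn":0},{"claw":-1,"travel":[0.02,0.005,0],"turn":0}]'
python3 -m inch '[{"claw":-1,"travel":[0.01,0.002,0],"turn":0},{"claw":-1,"travel":[0.015,0.004,0],"turn":0},{"claw":-1,"travel":[0.015,0.004,0],"turn":0}]'
```

```text
clock: 5.35
position: [0.6046, -0.0843, 0.0532]
ee_rot: [-0.0, -0.128, 0.992, -0.001]
contact_force: [-1.2, -1.5, 7.3]
width: 0.0098
gripper_force: 60.5
clock: 5.65
position: [0.6056, -0.0839, 0.0532]
ee_rot: [-0.002, -0.129, 0.992, -0.001]
contact_force: [-6.1, -3.0, 10.6]
width: 0.0099
gripper_force: 60.9
```

The pocket has bottomed out on the neck: the force rises steeply at x = 0.6056 m. I'll give it one firmer press, relax, release and rise.

```bash
python3 -m inch '[{"claw":-1,"travel":[0.012,0.003,0],"turn":0},{"claw":-1,"travel":[0.012,0.003,0],"turn":0}]'
python3 -m inch '[{"claw":-1,"travel":[-0.015,-0.004,0],"turn":0},{"claw":-1,"travel":[-0.025,-0.006,0],"turn":0}]'
python3 -m inch '[{"claw":0,"travel":[0,0,0],"turn":0},{"claw":0,"travel":[0,0,0],"turn":0},{"claw":0,"travel":[0,0,0],"turn":0},{"claw":0,"travel":[0,0,0.1],"turn":0},{"claw":0,"travel":[0,0,0.3],"turn":0}]'
python3 -m inch '[{"claw":0,"travel":[0,0,0.25],"turn":0},{"claw":0,"travel":[-0.2,0,0.5],"turn":0},{"claw":0,"travel":[-0.4,0,0.5],"turn":0},{"claw":0,"travel":[-0.65,0,0.5],"turn":0},{"claw":0,"travel":[-0.9,0,0.5],"turn":0}]'
python3 - <<'E'
from rig import imaging
import cv2,numpy as np
A=imaging.get_image("top"); B=imaging.get_image("side")
cv2.imwrite("pics/top3.png",A[:,:,::-1])
a=A[135:230,210:330]; b=B[180:255,250:370]
a=cv2.resize(a,(400,317),interpolation=cv2.INTER_CUBIC); b=cv2.resize(b,(400,317),interpolation=cv2.INTER_CUBIC)
cv2.imwrite("pics/g3.png",cv2.convertScaleAbs(np.hstack([a,b])[:,:,::-1],alpha=1.5))
E
```

```text
clock: 5.85
position: [0.6057, -0.0838, 0.0532]
ee_rot: [-0.005, -0.129, 0.992, -0.001]
contact_force: [-9.9, -5.7, 12.8]
width: 0.01
gripper_force: 61.3
clock: 6.05
position: [0.6053, -0.0839, 0.0532]
ee_rot: [0.001, -0.128, 0.992, -0.0]
contact_force: [1.8, 0.2, 4.5]
width: 0.0099
gripper_force: 60.1
clock: 6.55
position: [0.6029, -0.0824, 0.1092]
ee_rot: [-0.004, -0.128, 0.992, 0.002]
contact_force: [1.1, 1.7, 1.3]
width: 0.0429
gripper_force: 0.0
clock: 7.05
position: [0.424, -0.0829, 0.2125]
ee_rot: [0.0, -0.129, 0.992, -0.0]
contact_force: [-0.7, -0.4, -0.1]
width: 0.0425
gripper_force: 0.0
```

View pics/g3.png

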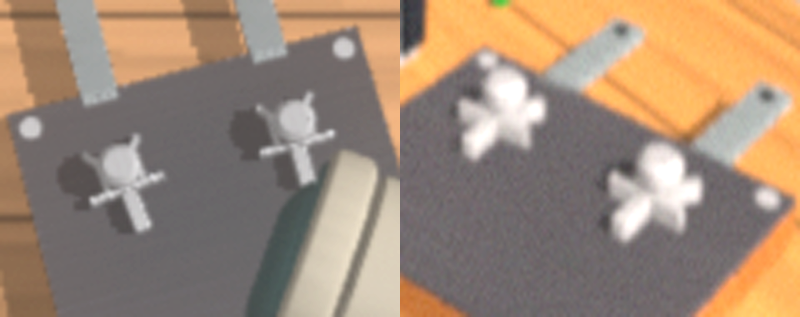

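Both pins now carry a clip with the same geometry: heads at (121,165) and (295,122) in the crop, cross-plates about 25 px behind each. Both lie flat and the robot is clear, so I'll hand in.

```bash
python3 -c "
from rig import ticket; print(ticket.sign_off())"
```

```text
the job is handed in; nothing more can be done
None
```

The loose clip was snapped onto the bare right pin and looks fully home and flat in the final pictures; the fitted clip stayed on its pin, and the job is handed in at about 7 s (no verdict was shown).

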